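# Preset the sandwich grill and hold its lid half open

## Task

With the lid of the sandwich grill still shut, turn the thermostat dial on its side deck until the white line on the knob points at the broad orange mark. Then lift the lid by its front handle bar to half open (45 degrees) and keep holding it there for loading: its hinge has no stay and it would fall shut, so finish with the handle still in the gripper. Leave the other things on the table where they stand.

Things in the scene. Friction and masses are not known exactly. Their poses are not given: they have to be found in the camera images.
- grill: Sandwich grill, fixed. Black body 170 (x) x 220 (y) mm, steel lid, 92 mm high when shut. Origin: centre of its underside; x from handle side to hinge side, z up. At its right (-y) a lower control deck, top 40 mm high, x -85 to 40, y -110 to -230 mm, with the dial, axis at (-22.5, -170.5) mm. Hinge along y at x 80 mm, height 62 mm.
- dial (a joint): Dial angle, rad, 0 to 4.2, grows clockwise seen from above. At 0 the knob's white line points to the grill's -x (handle side), at pi/2 (1.571) to its +y (the lid), where the broad orange mark is; other ticks are thin and black, 30 degrees apart. Starts between 0.2 and 0.9. Friction 0.03 N m, no spring: stays where left.
- dial_grip (a point): On the dial's vertical axis at grip height, 77.5 mm over the table. The knob: black bar 42 mm long, 14 mm thick, 54 to 84.5 mm over the table, on a 44 mm disc; the white line on its top runs from the middle to the pointer end. x axis along the bar, -x end is the pointer. The lid's side is 60 mm from the axis.
- dial_mark (a point): Middle of the broad orange mark (13 x 5 mm) on the deck panel, 42 mm from the dial's axis, on the side towards the lid.
- lid (a joint): Opening angle of the lid, rad: 0 shut, grows as the handle side rises, stop at 1.35; 45 degrees is 0.785. Falls shut by its weight from every angle: no spring, hardly any friction. Lid with handle weighs 0.26 to 0.47 kg.
- lid_hinge (a point): Point on the lid's hinge axis, at its middle, 62 mm above the table; turns with the lid; y axis along the hinge axis.
- handle: Lid handle: round black rubber grip, 14 mm thick, 118 mm long, parallel to the hinge; it spins freely on its axle between two arms of the lid. Origin: its middle; y along the bar; x and z turn with the spinning grip. In the lid's frame it is 212 mm before the hinge and 15 mm above it: 77 mm over the table when shut, 222 mm at 45 degrees. 40 mm gap to the lid. Can be pinched from above.
- jam_jar: Jam jar with yellow cap, 66 mm in diameter, 100 mm high, at the left; bystander. Origin under its middle.
- salt_tin: Dark green tin with knobbed lid, 92 mm in diameter, 120 mm high, at the right rear; bystander. Origin under its middle.
- espresso: Small white espresso cup with a handle, 63 x 88 mm, 50 mm high, at the right; bystander. Origin under its middle.
- dropper: Brown dropper bottle, 34 mm in diameter, 102 mm high, at the left; bystander. Origin under its middle.

How it is judged:
By the outcome, as a careful person would: the job done as asked, in the order asked, and still so for the second after the job is handed in, while the arm keeps its last pose, push and grip.
It also fails if it takes over 45 s, if anything falls off the work surface, if the arm or the gripper's body presses on something with over 40 N, if the wrist force passes 120 N, or if a joint passes its speed limit or range.

## Robot

A 7-joint arm with a two-finger parallel gripper is mounted at the origin on the work surface; the furniture and walls round the work are solid. World frame = base frame: x ahead of the robot, y to its left, z up, the work surface at z = 0. Lengths are in m, angles in rad, forces in N, time in s.
With the tool pointing down it reaches from about 0.4 to 0.9 m from the base axis. Payload 5.5 kg.
Tool frame: the origin (TCP) lies midway between the tips of the shut fingers; the grasp point (between the pads) lies 19 mm behind it (manip.grip_depth is the distance from the TCP to the grasp point, in m); z points along the fingers, y is the line along which they close (so a half turn about z gives the same grasp; the last joint's range is limited). The gripper opens to 92 mm and grips with 3 to 60 N. Pads are 19 mm wide; open, the fingers measure 130 mm over their backs; the gripper's body (75 mm by 190 mm) begins 47 mm behind the grasp point.
Start: joints at [-0.848, 0.501, -0.427, 1.55, 0.221, 1.138, -0.21], TCP at [0.288, 0.583, 0.227] pointing down, gripper open.
Joint ranges: [-2.88, 2.88], [-0.31, 2.03], [-1.54, 1.56], [0.2, 2.42], [-1.41, 4.55], [0.19, 2.02], [-2.57, 2.57]. Speed limits (rad/s): [2.57, 2.57, 3.14, 3.14, 3.14, 3.14, 3.14].

## Interface

Orientations are given as a unit quaternion [x, y, z, w].
In Python, from bench import manip, effector, viewer gives the robot as it stands. Calls block until the motion is done:
- manip.move_pose(position, orientation): joint-space move of the TCP to a pose.
- manip.servo_line(position, ori=None, vel=0.15): straight line of the TCP; ori=None keeps the orientation; vel is the mean speed in m/s.
- manip.movej(angles): joint-space move.
- effector.open_jaws() and effector.close(f_grip=None): open the fingers fully, or close them until they stop; f_grip is the grip in N (None keeps the last).
- manip.sleep(seconds).
- manip.solve_ik(position, orientation): joint angles nearest the present ones, or None.
- viewer.get_image(name): name is "side" or "top"; returns the picture (480x640x3 uint8, red, green, blue); there is no depth.
- viewer.get_calibration(name): a dict with "vfov" (degrees; the focal length in pixels is half the picture's height over the tangent of half this angle, whatever the lens; pixels are square), "cx", "cy" (the principal point, pixels), "eye" and "attitude" of the camera in the world. Camera axes: x right, y down, z forward; pixel columns grow to the right and rows downward; lengths in m; the calibration is good to about 2 mm. A picture is of the moment at which its call begins. get_calibration takes no time and is no camera call.
A pose or a line that the arm cannot do raises manip.PlanningError and nothing moves.
- manip.hand_in(): hands the job in; it is judged then, once.
Readings, each from a call of its own:
- manip.current_clock(): time.
- manip.current_q(): joint angles.
- manip.current_joint_velocities(): joint speeds.
- manip.current_tau(): joint torques, N m.
- manip.current_tool_pos(): TCP position.
- manip.current_tcp_rot(): TCP orientation.
- manip.current_force(): force on the tool from outside, world axes, zero at the start.
- manip.current_wrist_torque(): the same for the moment, N m.
- manip.current_finger_gap(): finger opening in m.
- manip.current_gripper_force(): force on a finger pad.
Only numpy, scipy, OpenCV 4.12 (cv2) and the standard library are available. Lean on these libraries where they do the work, as an engineer would, in place of code of your own. Each camera call takes 0.05 s, during which the arm holds its last target. There are 200 camera calls.

## Working session

There is one attempt and no reset: what is moved stays moved. The work goes in short steps, each a Python script; the robot and the scene stay as the last script left them, time stands still between calls to the robot, and variables do not carry over. Pictures are saved under pics/ and viewed, at most 10 in all, crops included, and the job is handed in when it is done.

```bash
mkdir -p pics; ls
python3 - <<'E'
from bench import manip, effector, viewer
import cv2
for n in("top","side"):
    cv2.imwrite(f"pics/{n}0.png",viewer.get_image(n)[:,:,::-1]); print(viewer.get_calibration(n))
print(manip.current_clock(),manip.current_tcp_rot(),manip.grip_depth)
E
```

```text
pics
{'vfov': 45.883918926307686, 'cx': 321.4863742723979, 'cy': 231.25333753470554, 'eye': array([0.4127945 , 0.00241431, 1.7207814 ]), 'attitude': array([-0.70477818,  0.70826849, -0.02901049,  0.02831719])}
{'vfov': 46.48127097882906, 'cx': 305.02338701335884, 'cy': 223.62337810552287, 'eye': array([0.32872098, 1.17187127, 0.86548888]), 'attitude': array([-0.07202299,  0.87667559, -0.47362615,  0.04394168])}
0.1 [ 2.27839723e-01  9.73698255e-01 -8.40474932e-04 -2.49020997e-04] 0.0188
```

View pics/top0.png

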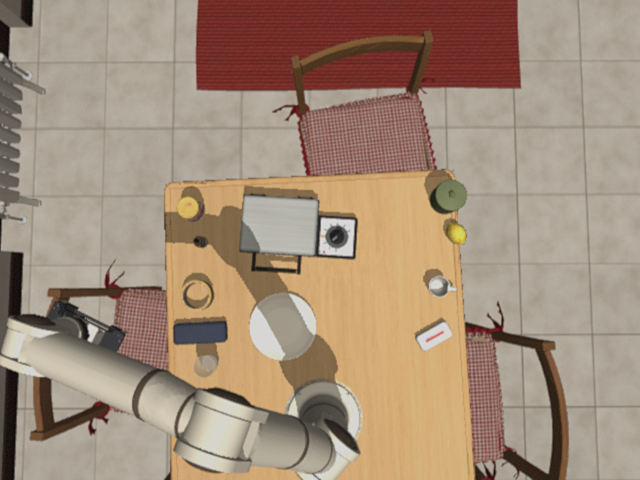

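View pics/side0.png

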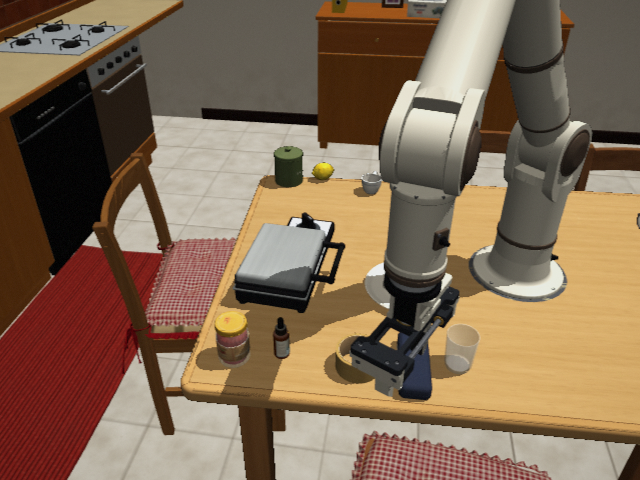

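The top view shows the grill at about (280,225), the deck with the dial at about (337,237), and the handle bar at about (276,268). In the side view the handle is at about (335,262), clear of the arm. I'll zoom in next.

```bash
cat > h.py <<'E'
import numpy as np, cv2
from scipy.spatial.transform import Rotation as R
from bench import manip, effector, viewer
def ray(n,u,v):
    c=viewer.get_calibration(n); f=240/np.tan(np.radians(c['vfov'])/2)
    return c['eye'], R.from_quat(c['attitude']).apply([(u-c['cx'])/f,(v-c['cy'])/f,1])
def on(n,u,v,z):
    e,d=ray(n,u,v); return e+d*(z-e[2])/d[2]
def px(n,p):
    c=viewer.get_calibration(n); f=240/np.tan(np.radians(c['vfov'])/2)
    q=R.from_quat(c['attitude']).inv().apply(np.array(p)-c['eye']); return q[...,:2]/q[...,2:]*f+[c['cx'],c['cy']]
E
python3 - <<'E'
from h import *
im=cv2.imread('pics/top0.png')
a=cv2.resize(im[180:290,230:370],None,fx=5.6,fy=5.4,interpolation=cv2.INTER_CUBIC); 
a=cv2.resize(im[182:282,232:364],None,fx=6,fy=6,interpolation=cv2.INTER_CUBIC)
cv2.imwrite('pics/topc.png',a)
hsv=cv2.cvtColor(im,cv2.COLOR_BGR2HSV)
# white deck panel
m=((hsv[...,1]<40)&(hsv[...,2]>200)).astype(np.uint8); m[:, :315]=0;m[:,362:]=0;m[:212]=0;m[262:]=0
k=max(cv2.findContours(m,cv2.RETR_EXTERNAL,cv2.CHAIN_APPROX_NONE)[0],key=cv2.contourArea)
r=cv2.minAreaRect(k);print(r); b=cv2.boxPoints(r); print([on('top',*p,.04)[:2].round(4) for p in b])
o=((hsv[...,0]>5)&(hsv[...,0]<22)&(hsv[...,1]>150)).astype(np.uint8);o[:,:318]=0;o[:,352:]=0;o[:218]=0;o[254:]=0
print(np.argwhere(o)[:,::-1].tolist()[:30])
E
```

```text
((336.435791015625, 236.52723693847656), (32.748600006103516, 34.80708312988281), 3.5763344764709473)
[array([0.4851, 0.0081]), array([0.5886, 0.0011]), array([ 0.582 , -0.0962]), array([ 0.4786, -0.0888])]
[]
```

View pics/topc.png

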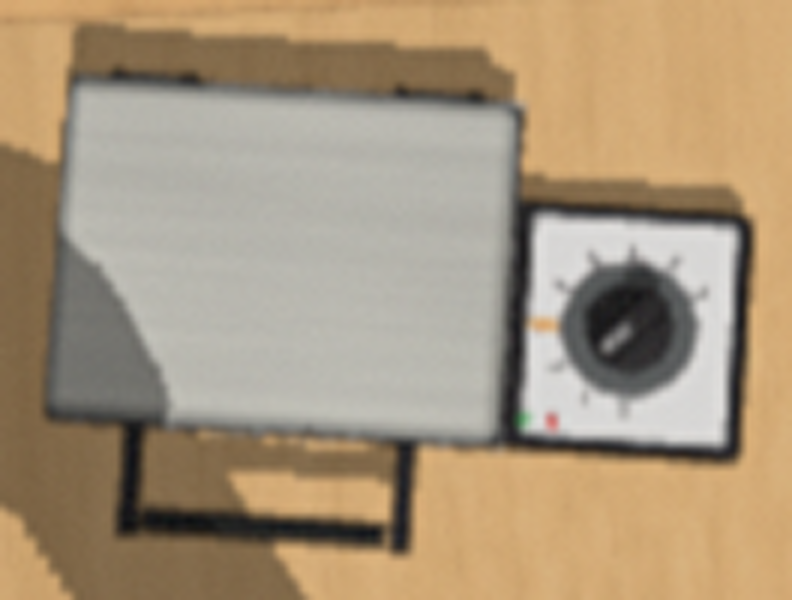

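Crop (6x, offset 232,182): the knob centre is at about (629,329), with its white line running down-left to (600,352). The orange mark is at (543,324) and the handle bar runs from (140,518) to (382,535). Next I'll compute the poses and cross-check them.

```bash
cat >> h.py <<'E'
def down_q(tool_y, t=0., fwd=None):
    """tool z down tilted by t towards fwd; tool y = given horizontal dir (t=0), or in tilt plane if fwd given"""
    if fwd is None:
        y=np.array(tool_y,float); z=np.array([0,0,-1.])
    else:
        f=np.array(fwd,float); z=f*np.sin(t)-np.array([0,0,np.cos(t)]); y=(f*np.cos(t)+np.array([0,0,np.sin(t)]))*tool_y
    return R.from_matrix(np.c_[np.cross(y,z),y,z]).as_quat()
E
python3 - <<'E'
from h import *
im=cv2.imread('pics/top0.png'); hsv=cv2.cvtColor(im,cv2.COLOR_BGR2HSV)
d=np.array([.5336,-.0440]); yaw=-np.radians(3.9)
rot=lambda a:np.array([[np.cos(a),-np.sin(a)],[np.sin(a),np.cos(a)]])
# handle: dark pixels
m=(hsv[...,2]<70); 
pts=np.argwhere(m[265:275,256:295])[:,::-1]+[256,265]
W=np.array([on('top',*p,.077)[:2] for p in pts]); vx,vy,x0,y0=cv2.fitLine(W.astype(np.float32),cv2.DIST_L2,0,.01,.01).ravel()
print('handle',x0,y0,np.degrees(np.arctan2(-vx*np.sign(vy),abs(vy))),W.min(0),W.max(0),len(W))
# lid: steel outline
l=((hsv[...,1]<30)&(hsv[...,2]>90)).astype(np.uint8); l[:, :236]=0;l[:,317:]=0;l[:190]=0;l[258:]=0
k=max(cv2.findContours(l,cv2.RETR_EXTERNAL,cv2.CHAIN_APPROX_NONE)[0],key=cv2.contourArea); r=cv2.minAreaRect(k)
b=np.array([on('top',*p,.09)[:2] for p in cv2.boxPoints(r)]); print('lid',b.mean(0),b.round(4).tolist())
# orange
o=((hsv[...,0]>5)&(hsv[...,0]<25)&(hsv[...,1]>60)).astype(np.uint8)[229:243,319:328]; q=np.argwhere(o)[:,::-1]+[319,229]
print('mark',len(q),on('top',*q.mean(0),.04)[:2])
g=im[222:252,322:352].max(2); 
# white line: bright pix within disc
kc=px('top',[*d,.0845]); print('knob px',kc)
yy,xx=np.mgrid[0:480,0:640]; v=im.mean(2); 
c=(np.hypot(xx-kc[0],yy-kc[1])<7)
w=np.where(c,np.clip(v-75,0,None),0); p=np.array([(w*xx).sum(),(w*yy).sum()])/w.sum()
pw=on('top',*p,.0845)[:2]-d; print('line px',p,pw)
u=rot(yaw).T@pw; print('dial',np.arctan2(u[1],-u[0]))
print('axis z', v[230:244,330:344].astype(int))
org=d-rot(yaw)@[-.0225,-.1705]
print('org',org,'pred handle',org+rot(yaw)@[-.132,0],'pred mark',d+rot(yaw)@[0,.042])
fw=np.array([np.cos(yaw),np.sin(yaw),0])
for t in(0,30,40,50,60,70):
  for s in(1,-1):
    q=down_q(s,np.radians(t),fw); z=R.from_quat(q).apply([0,0,1])
    res=[manip.solve_ik(np.array([*(org+rot(yaw)@[80e-3-.2125*np.cos(a),0]),.062+.2125*np.sin(a)])+z*o_,q) is not None for a in np.radians([4,25,49.05]) for o_ in(.013,-.07)]
    print(t,s,res)
E
```

```text
handle 0.43664715 0.14183871 -3.9285307 [0.43144995 0.0805302 ] [0.44354232 0.19047072] 128
lid [0.56448037 0.1230051 ] [[0.4898, 0.2367], [0.6548, 0.2268], [0.6391, 0.0084], [0.4743, 0.02]]
mark 11 [ 5.36862074e-01 -2.28852606e-04]
knob px [336.87745465 235.37246619]
line px [334.16194332 237.96923077] [-0.00749304  0.00790907]
dial 0.7443348102305462
axis z [[ 88  80  65  52  37  33  30  32  31  34  38  54  81  89]
 [ 81  63  43  33  28  25  32  24  23  34  36  46  63  84]
 [ 65  40  39  31  29  29  31  27  33  40  42  42  48  67]
 [ 44  30  31  30  31  25  27  35  39  42  44  43  40  60]
 [ 35  28  30  30  29  29  39  43  42  45  44  40  36  54]
 [ 37  26  28  25  28  50  62  51  42  47  40  36  35  49]
 [ 38  28  27  34  57  91  99  62  47  42  38  37  45  51]
 [ 35  27  34  62  95 123 110  68  40  40  44  44  45  51]
 [ 42  29  66 110 117 115  82  49  38  44  44  45  44  56]
 [ 55  45  94 134 105  72  46  38  44  45  48  48  44  63]
 [ 71  51  83  99  69  42  40  43  46  49  47  46  55  76]
 [ 85  60  51  51  39  37  45  47  48  48  50  48  67  90]
 [ 90  78  61  49  41  45  49  47  48  50  57  68  81  92]
 [ 91  91  86  74  67  57  56  55  59  66  79  87  92  90]]
org [0.5676445  0.12457483] pred handle [0.43595018 0.13355284] pred mark [ 0.53645664 -0.00209726]
0 1 [True, True, True, True, True, True]
0 -1 [True, True, True, True, True, True]
30 1 [False, False, False, False, True, True]
30 -1 [False, False, False, False, True, True]
40 1 [False, False, False, False, True, True]
40 -1 [False, False, False, False, True, True]
50 1 [False, False, False, False, False, False]
50 -1 [False, False, False, False, False, False]
60 1 [False, False, False, False, False, False]
60 -1 [False, False, False, False, False, False]
70 1 [False, False, False, False, False, False]
70 -1 [False, False, False, False, False, False]
```

Everything agrees. The handle fit is (0.436, 0.134) against a predicted (0.436, 0.1336), the mark is within 2 mm of its prediction, yaw is −3.9° and the dial reads about 0.74. Next is the dial: I'll grip with the jaws pre-turned 0.2 rad so the fingers clear the lid.

```bash
cat >> h.py <<'E'
yaw=-np.radians(3.9); D=np.array([.5336,-.0440])
def rot(a): return np.array([[np.cos(a),-np.sin(a)],[np.sin(a),np.cos(a)]])
org=D-rot(yaw)@[-.0225,-.1705]
def dial_q(a,s): return down_q(s*np.r_[rot(yaw)@[np.sin(a),np.cos(a)],0])
def stat(m): print(m,'t',round(manip.current_clock(),2),'p',manip.current_tool_pos().round(4),'F',manip.current_force().round(1),'T',manip.current_wrist_torque().round(2),'gap',round(manip.current_finger_gap(),4))
E
python3 - <<'E'
from h import *
print(manip.current_q().round(2))
for s in(1,-1):
    for a in(.95,1.571,1.65):
        for z in(.3,.0587):
            j=manip.solve_ik([*D,z],dial_q(a,s)); print(s,a,z,None if j is None else j.round(2))
s=min((1,-1),key=lambda s:max(abs(manip.solve_ik([*D,.0587],dial_q(a,s))[6]) if manip.solve_ik([*D,.0587],dial_q(a,s)) is not None else 9 for a in(.95,1.571)))
print('s',s)
p=manip.current_tool_pos()
manip.servo_line([p[0],p[1],.3],vel=.2)
manip.move_pose([*D,.3],dial_q(.95,s)); stat('above')
manip.servo_line([*D,.12],vel=.2); manip.servo_line([*D,.0600],vel=.06); stat('down')
cv2.imwrite('pics/side1.png',viewer.get_image('side')[130:310,200:400,::-1].repeat(3,0).repeat(3,1))
E
```

```text
[-0.85  0.5  -0.43  1.55  0.22  1.14 -0.21]
1 0.95 0.3 [ 0.01  0.2   0.03  1.76 -0.01  1.18  0.59]
1 0.95 0.0587 [ 0.06  0.5  -0.03  1.97  0.02  0.67  0.56]
1 1.571 0.3 [-0.05  0.2   0.1   1.77 -0.02  1.18 -0.02]
1 1.571 0.0587 [-0.02  0.5   0.06  1.97 -0.04  0.67  0.  ]
1 1.65 0.3 [-0.06  0.2   0.1   1.77 -0.02  1.18 -0.09]
1 1.65 0.0587 [-0.02  0.5   0.07  1.97 -0.05  0.67 -0.07]
-1 0.95 0.3 [-0.98  0.49  1.37  1.79 -0.5   1.28 -2.07]
-1 0.95 0.0587 [-0.78  0.85  1.13  2.   -0.97  0.97 -1.74]
-1 1.571 0.3 [-1.01  0.66  1.54  1.79 -0.67  1.38 -2.53]
-1 1.571 0.0587 [-0.87  1.07  1.35  2.   -1.18  1.19 -2.21]
-1 1.65 0.3 [ 1.06  0.6  -1.46  1.73  0.61  1.37  2.49]
-1 1.65 0.0587 [-0.87  1.07  1.35  2.   -1.18  1.19 -2.29]
s 1
above t 3.01 p [ 0.5338 -0.0424  0.2999] F [ 0.2  0.6 -0. ] T [-0.05 -0.01 -0.06] gap 0.0921
down t 5.21 p [ 0.534  -0.044   0.0604] F [ 0.9  0.  -0.7] T [-0.08  0.09  0.04] gap 0.0919
```

View pics/side1.png

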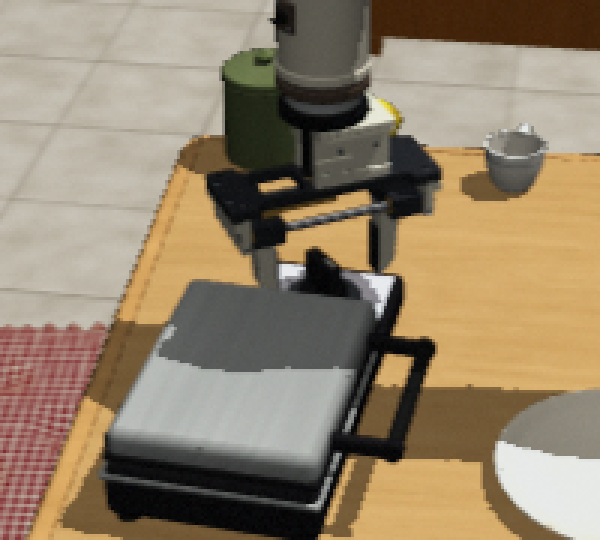

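The fingers straddle the knob without touching: knob at crop (320,270), fingers at (268,265) and (385,250). Now close and turn.

Run:
```python
from h import *
effector.close(15); stat('closed')
p=[*D,.0600]
for a in np.linspace(.95,1.571,5)[1:]:
    manip.move_pose(p,dial_q(a,1)); stat(f'{a:.2f}')
manip.sleep(.2); y=R.from_quat(manip.current_tcp_rot()).apply([0,1,0]); print('yaw tool y',np.degrees(np.arctan2(y[1],y[0])))
effector.open_jaws(); stat('open')
manip.servo_line([*D,.13],vel=.15)
b=[.38,.08,.3]; manip.move_pose(b,down_q([np.cos(yaw),np.sin(yaw),0])); stat('clear')
im=viewer.get_image('top'); cv2.imwrite('pics/top2.png',im[:,:,::-1]); cv2.imwrite('pics/top2c.png',cv2.resize(im[205:275,255:364,::-1],None,fx=7,fy=7,interpolation=cv2.INTER_CUBIC))
```

```text
closed t 6.45 p [ 0.5357 -0.0435  0.0604] F [ 4.8  1.7 -3.3] T [ 0.25 -1.08 -0.03] gap 0.014
1.11 t 6.7 p [ 0.5354 -0.0436  0.0604] F [ 5.2  0.  -3.8] T [ 0.12 -1.19 -0.08] gap 0.0143
1.26 t 6.95 p [ 0.5352 -0.0438  0.0604] F [ 5.4  1.  -3.5] T [ 0.14 -1.12  0.01] gap 0.0141
1.42 t 7.2 p [ 0.5348 -0.0438  0.0604] F [ 5.3  0.5 -1.3] T [ 0.05 -1.06 -0.01] gap 0.0138
1.57 t 7.45 p [ 0.5345 -0.0439  0.0604] F [4.5 1.1 1.2] T [ 0.09 -1.09 -0.04] gap 0.014
yaw tool y -3.428141440026421
open t 8.94 p [ 0.5336 -0.044   0.06  ] F [0.4 0.5 1.1] T [-0.07  0.03  0.01] gap 0.0917
clear t 10.57 p [0.3802 0.0796 0.2992] F [ 0.  -0.4 -0.1] T [-0.03  0.01  0.02] gap 0.092
```

View pics/top2c.png

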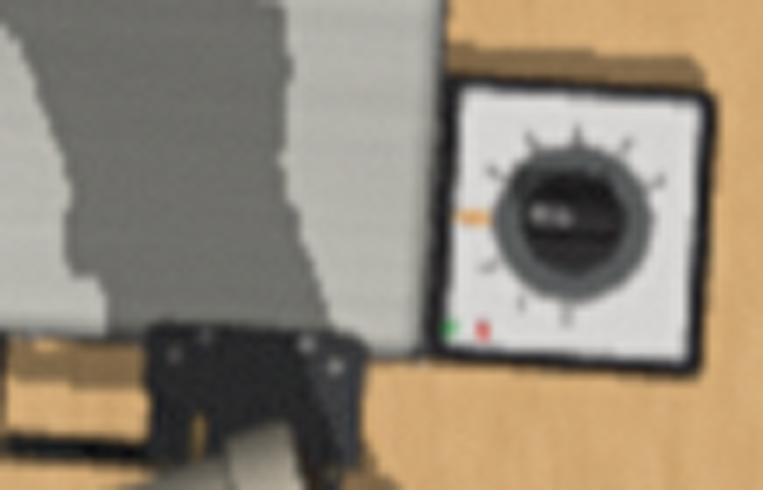

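The white line runs from (570,218) to (532,213), towards the orange mark at (473,216) and parallel to the deck's edge. I'll check that numerically. The tilted front grasp is out of reach, so I'll go vertical with the jaws offset outward: the inner finger goes in the 40 mm gap, and I'll close at 3 N.

Run:
```python
from h import *
im=cv2.imread('pics/top2.png').mean(2); yy,xx=np.mgrid[0:480,0:640]; kc=px('top',[*D,.0845])
w=np.where(np.hypot(xx-kc[0],yy-kc[1])<7.5,np.clip(im-70,0,None),0)
i=np.argwhere(w>0); W=np.array([on('top',c,r,.0845)[:2] for r,c in i]); ww=w[w>0]; c=(W*ww[:,None]).sum(0)/ww.sum()
e=np.linalg.eigh(((W-c)*ww[:,None]).T@(W-c))[1][:,1]; e*=np.sign(e[1]); u=rot(yaw).T@e; v=rot(yaw).T@(c-D)
print('dial by PCA',np.arctan2(u[1],-u[0]),'by centroid',np.arctan2(v[1],-v[0]))
fw=np.r_[rot(yaw)@[1,0],0]; H=np.r_[org+rot(yaw)@[-.132,0],.077]; q=down_q(fw)
P=H-.030*fw; z=.0582
print(manip.solve_ik([*P[:2],z],q))
manip.move_pose([*P[:2],.2],q); manip.servo_line([*P[:2],.11],vel=.15); manip.servo_line([*P[:2],z],vel=.05); stat('down')
effector.close(3); stat('closed3'); print(manip.current_gripper_force())
cv2.imwrite('pics/side3.png',viewer.get_image('side')[130:310,200:400,::-1].repeat(3,0).repeat(3,1))
```

```text
dial by PCA 0.8998771534447013 by centroid 1.988158346332873
[-0.50416975  0.3585847   0.13635591  2.22728948 -0.08984637  0.56059067
 -0.36830498]
down t 13.1 p [0.4063 0.1357 0.0584] F [-0.6 -0.9  0.9] T [-0.12  0.1   0.06] gap 0.0919
closed3 t 13.72 p [0.4093 0.1356 0.0591] F [ 6.3 -2.  -0.1] T [-0.45 -1.12 -0.06] gap 0.0694
2.9998234659433365
```

View pics/side3.png

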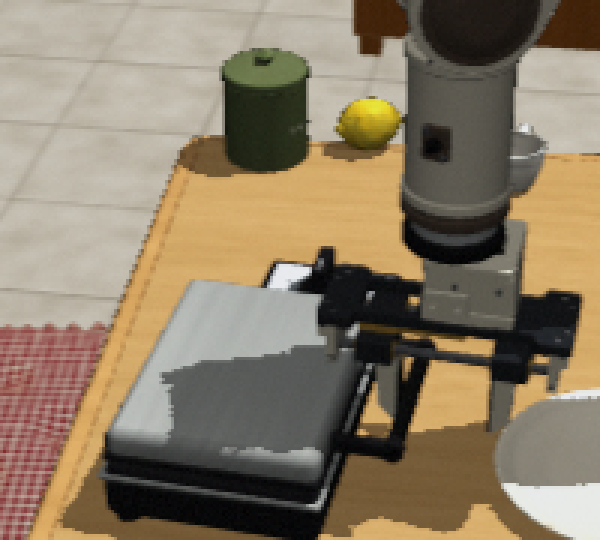

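The inner finger is in the gap at crop (388,385), touching the bar, with the jaws now at 69 mm, so the walk-in works. The line mask picked up pixels from the disc, so I'll redo it tighter before going on.

Run:
```python
from h import *
for f in('top0','top2'):
    im=cv2.imread(f'pics/{f}.png').mean(2); kc=px('top',[*D,.0845]); yy,xx=np.mgrid[0:480,0:640]
    print(im[230:242,329:345].astype(int))
    for th in(60,75):
        w=np.where(np.hypot(xx-kc[0],yy-kc[1])<6.2,np.clip(im-th,0,None),0).astype(np.float32)
        n,lab=cv2.connectedComponents((w>0).astype(np.uint8)); k=max(range(1,n),key=lambda k:w[lab==k].sum()); w[lab!=k]=0
        i=np.argwhere(w>0); W=np.array([on('top',c,r,.0845)[:2] for r,c in i]); ww=w[w>0]; c=(W*ww[:,None]).sum(0)/ww.sum()
        e=np.linalg.eigh(((W-c)*ww[:,None]).T@(W-c))[1][:,1]; e*=np.sign(e[1]); u=rot(yaw).T@e; v=rot(yaw).T@(c-D)
        print(f,th,len(i),'PCA',np.arctan2(u[1],-u[0]),'centroid',np.arctan2(v[1],-v[0]))
```

```text
[[ 88  88  80  65  52  37  33  30  32  31  34  38  54  81  89  95]
 [ 89  81  63  43  33  28  25  32  24  23  34  36  46  63  84  89]
 [ 81  65  40  39  31  29  29  31  27  33  40  42  42  48  67  89]
 [ 68  44  30  31  30  31  25  27  35  39  42  44  43  40  60  89]
 [ 61  35  28  30  30  29  29  39  43  42  45  44  40  36  54  87]
 [ 64  37  26  28  25  28  50  62  51  42  47  40  36  35  49  76]
 [ 68  38  28  27  34  57  91  99  62  47  42  38  37  45  51  72]
 [ 68  35  27  34  62  95 123 110  68  40  40  44  44  45  51  77]
 [ 78  42  29  66 110 117 115  82  49  38  44  44  45  44  56  83]
 [ 89  55  45  94 134 105  72  46  38  44  45  48  48  44  63  87]
 [ 91  71  51  83  99  69  42  40  43  46  49  47  46  55  76  92]
 [ 93  85  60  51  51  39  37  45  47  48  48  50  48  67  90  94]]
top0 60 20 PCA 0.7875731622718245 centroid 0.7325091820399837
top0 75 13 PCA 0.7732146263117813 centroid 0.7441958223876591
[[ 51  56  56  46  41  36  31  37  38  39  49  51  57  80  89  91]
 [ 52  53  50  38  28  28  31  32  31  27  30  31  40  62  90  90]
 [ 53  50  34  30  28  25  24  28  28  29  25  30  24  48  84  90]
 [ 55  43  43  41  35  35  31  28  30  32  31  28  31  36  65  87]
 [ 60  52  83  85  68  61  62  46  39  38  37  35  33  32  49  74]
 [ 61  64 110 113  92  90  96  71  48  43  43  41  40  40  44  64]
 [ 64  54  86  92  82  91 103  84  55  48  49  48  48  41  44  66]
 [ 62  39  49  53  54  56  67  56  45  46  44  47  47  45  47  67]
 [ 75  43  30  33  33  32  28  33  35  35  33  36  33  33  49  77]
 [ 87  55  43  43  41  37  39  39  40  39  39  34  35  41  59  87]
 [ 91  73  50  45  44  46  47  43  48  47  45  48  45  53  74  91]
 [ 91  86  60  46  47  43  42  47  45  45  45  46  51  66  88  92]]
top2 60 18 PCA 1.6873945012890603 centroid 1.5291956242797515
top2 75 13 PCA 1.6804689670126274 centroid 1.525349260671607
```

The dial readings are 1.53 to 1.68, mean about 1.6, and the jaw angle gave 1.56, so it sits on the mark within error. Next I'll walk the jaws onto the bar.

Run:
```python
from h import *
fw=np.r_[rot(yaw)@[1,0],0]; H=np.r_[org+rot(yaw)@[-.132,0],.0582]+.001*fw
for o in(-.018,-.007,0):
    manip.servo_line(H+o*fw,vel=.04); stat(f'mv {o}'); effector.close(3 if o else 30); stat('cl')
print(manip.current_gripper_force())
```

```text
mv -0.018 t 14.24 p [0.4216 0.1347 0.0587] F [ 5.4 -1.4 -0.4] T [-0.43 -1.15 -0.04] gap 0.0444
cl t 14.46 p [0.4215 0.1347 0.0587] F [ 6.3 -1.8 -0.8] T [-0.45 -1.21 -0.03] gap 0.0444
mv -0.007 t 14.88 p [0.4323 0.1339 0.0585] F [ 5.9 -1.5 -0.9] T [-0.4  -1.11 -0.03] gap 0.0227
cl t 15.1 p [0.4322 0.1339 0.0586] F [ 5.9 -2.7 -0.9] T [-0.4  -1.13  0.03] gap 0.0233
mv 0 t 15.43 p [0.4369 0.1335 0.058 ] F [ 2.5 -0.2  0.7] T [-0.23 -0.36 -0.02] gap 0.0136
cl t 15.64 p [0.437  0.1335 0.0581] F [ 2.6 -0.5 -0.6] T [-0.15 -0.46 -0.01] gap 0.0129
29.999795258045197
```

The bar is gripped at a 13 mm gap. Now lift along the arc.

Run:
```python
from h import *
fw=np.r_[rot(yaw)@[1,0],0]; S=np.r_[org+rot(yaw)@[-.132,0],.0582]+.001*fw
r=np.hypot(.212,.015); a0=np.arctan2(.015,.212)
for k,t in enumerate(np.linspace(0,np.pi/4,13)[1:]):
    manip.servo_line(S+r*((np.cos(a0)-np.cos(a0+t))*fw+[0,0,np.sin(a0+t)-np.sin(a0)]),vel=.06)
    if k%3==2: stat(f'{np.degrees(t):.0f}')
manip.sleep(.5); stat('end'); print(manip.current_gripper_force())
for n in('top','side'): cv2.imwrite(f'pics/{n}4.png',viewer.get_image(n)[:,:,::-1])
```

```text
11 t 16.79 p [0.444  0.133  0.0996] F [ 1.9  0.  -2.1] T [-0.14 -0.47  0.  ] gap 0.013
22 t 17.94 p [0.4588 0.132  0.1382] F [ 3.4 -1.1 -3. ] T [-0.23 -0.54  0.09] gap 0.0129
34 t 19.09 p [0.4811 0.1304 0.1737] F [ 3.3 -0.9 -3.9] T [-0.21 -0.63 -0.01] gap 0.0132
45 t 20.24 p [0.5097 0.1284 0.2039] F [ 1.7 -1.6 -4.9] T [-0.31 -0.49 -0.02] gap 0.0128
end t 20.74 p [0.5094 0.1285 0.2036] F [ 2.3 -0.6 -4.4] T [-0.34 -0.44  0.  ] gap 0.0127
29.999359846115112
```

View pics/side4.png

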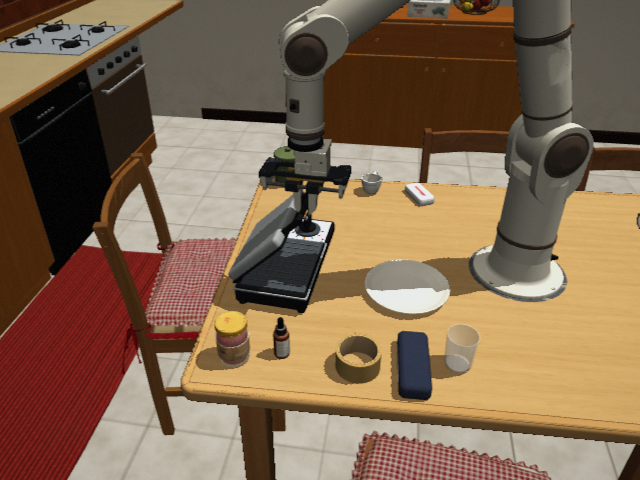

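View pics/top4.png

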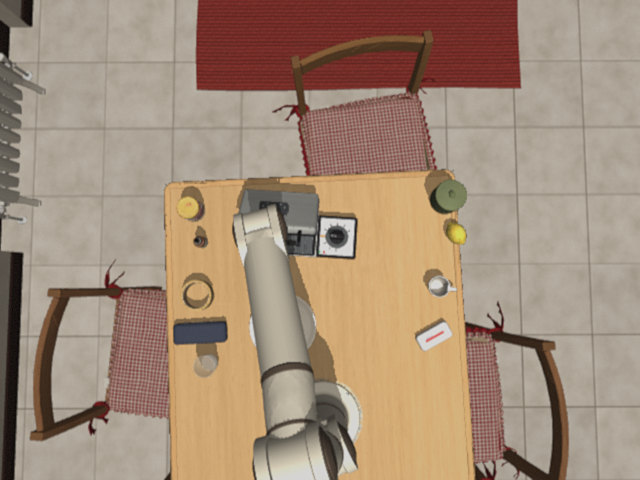

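The side view shows the lid half open, from about (232,275) up to the bar held at (305,195). The dial at (337,236) in the top view still points left at the mark, and the other things are where they were. The grip holds 30 N, and the TCP has risen 145.5 mm against the 145 mm needed for 45°.

```bash
python3 -c "
from bench import manip
print(manip.hand_in())"
```

```text
the job is handed in; nothing more can be done
None
```

The job is handed in: the dial was turned to the orange mark with the lid still shut (measured about 1.56–1.6 rad against 1.571), then the lid was lifted to about 45° and is still held by its handle in the gripper; the bystander items in view stayed where they were.

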